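Open the dial padlock on the turner's chisel box and show it

TASK

The chisel box is locked with a dial padlock through its hasp. Turn the padlock's dial click by click until the yellow mark clicks home at the red index mark, then pull the shackle fully open and take the open padlock out of the hasp's eye without forcing it. Finish while still holding it: show the open padlock, dial up and level, held still at least a hand's breadth (10 cm) above the box lid, and leave the other things on the box and bench where they are.

Things in the scene. Friction and masses are not known exactly. Their poses are not given: they have to be found in the camera images.
- lock: Brass padlock lying on its back on the box lid, dial up. Body 52 mm (its x) by 56 (its y) by 24 thick (its z, up), about 0.4 kg; origin under its centre, on the lid. +y points to the shackle. A small red index mark is on its top face at the shackle end, on +y from the dial's centre. Loose: only the shackle in the hasp's eye (about 4 mm play sideways) keeps it there.
- dial (a joint): Dial angle about the lock's z, rad. 0: yellow mark at the red index, shackle free (within about 4 degrees; open, it holds the dial). Positive = anticlockwise from above; starts in a notch 1.0 to 2.7 positive, so turn it clockwise. 12 spring notches 30 degrees apart, one at 0: each click takes roughly 0.07 N m; let go within about 10 degrees of a notch it settles there. Stops at +-3.1.
- dial_grip (a point): Centre of the dial's round steel knob, 36 mm above the lock's underside. Knob 25 mm across, 16 high, rising from 28 to 44 mm above the lid on a black disc 44 mm across with 12 ticks (11 white, 1 broad yellow, in line with a yellow line on the knob's top).
- shackle (a joint): How far the shackle is drawn out of the padlock's body along the lock's +y, m: 0 shut, 0.020 fully open (stop); while locked it has about 3 mm of play. Slides with about 2.5 N of friction and stays where it is left.
- shackle_bow (a point): Middle of the bow of the U-shaped shackle: 8 mm steel bar, legs at x = -16 and +16 mm of the lock, 12 mm above its underside; shut, the bow's bar centre is 58 mm from the lock's origin along +y. The short leg (x = -16) goes through the eye; fully open, its end stands 14 mm clear of the body and the eye can pass out through that gap.
- eye (a point): Centre of the hole in the hasp's eye: upright steel plate on the lid, 28 mm wide (box x), 5 thick (box y), 27 high; hole 16 wide, from the lid up to 21 mm, looking along box y; this point is 12 mm above the lid. At the start it is around the short leg, 48 mm from the lock's origin along lock +y, 3 mm short of the bow. The flat hasp strap round its foot is let in flush with the lid.
- chest: Blue painted wooden chisel box, 260 mm (its x) by 400 mm (its y, top 410), fixed to the bench; origin at the centre of its underside, its top (rail and lid, flush) 120 mm above the bench. The lock lies on the top near the front (robot) edge, its axes along the box's.
- sanding_block: Cork sanding block 65 x 110 x 35 mm lying on the rear of the box lid; origin under its centre.
- finial: Small orange turned finial, 48 mm across and 54 mm high, standing on the rear of the box lid; origin under its centre.
- baluster: Orange lacquered turned baluster 72 mm across and 180 mm high standing on the bench left of the box; origin under its centre.
- white_tin: White open tin, 90 mm across and 110 mm high, on the bench left of the box; origin under its centre.
- lacquer_jar: Amber lacquer jar, 72 mm across and 100 mm high, on the bench left of the box; origin under its centre.
- brush: Lacquer brush 220 mm long lying on the bench right of the box; origin under its centre.
- offcut: Pale wood offcut 120 x 70 x 40 mm on the bench right of the box; origin under its centre.
Mind the look-alikes: they are no part of the job. Leave any orange or purple look-alike of the lock alone.

How it is judged (in metres and radians):
On the way, in this order (a step that is already met when the one before it is completed fails the run):
1. The dial is clicked home: the yellow mark at the red index (within 5 degrees), the shackle still shut (value of joint dial between -0.09 and 0.09 rad and value of joint shackle below 0.004 m), for 0.2 s.
2. The shackle is pulled open (at least 17 of 20 mm) at the hasp, the lock not yet lifted away (value of joint shackle above 0.017 m and height (world z) of lock below 0.15 m and distance between lock and eye below 0.1 m), for 0.1 s.
At the end, for the whole second after the job is handed in: The padlock is held by the gripper (more than 2 N), at rest, its shackle still drawn out by at least 15 mm, its underside at least 95 mm above the box lid, dial up and level within 20 degrees, and not touching the box or hasp (value of joint shackle above 0.015 m and height (world z) of lock above 0.215 m and angle between lock's own z axis and vertical below 0.35 rad and contact force between lock and the fingers above 2 N and contact force between lock and chest below 0.1 N and linear speed of lock below 0.04 m/s and angular speed of lock below 0.3 rad/s); the arm keeps its last pose, push and grip.
It fails at once if The lock is forced: the shackle drawn with the dial off its opening notch (value of joint shackle above 0.006 m and (value of joint dial above 0.25 rad or value of joint dial below -0.25 rad)).
It fails at once if Another thing on the box or the bench is shifted by more than 30 mm or knocked over (distance of any of sanding_block, finial, baluster, white_tin, lacquer_jar, brush, offcut from where it was at the start of the episode above 0.03 m or angle between any of sanding_block, finial, baluster, white_tin, lacquer_jar, brush, offcut's own z axis and vertical above 0.5 rad).
It also fails if it takes over 70 s, if anything falls off the work surface, if the arm or the gripper's body presses on something with over 40 N, if the wrist force passes 120 N, or if a joint passes its speed limit or range.

ROBOT

A 6-joint arm with a two-finger parallel gripper is mounted at the origin on the work surface. World frame = base frame: x ahead of the robot, y to its left, z up, the work surface at z = 0. Lengths are in mm, angles in rad, forces in N, time in s.
With the tool pointing down it reaches from about 350 to 975 mm from the base axis. Payload 7.1 kg.
Tool frame: the origin (TCP) lies on the mounting face of the last link; the fingertips stand 182 mm ahead of it and the grasp point (between the pads) lies 163 mm ahead of it (ctrl.tip_reach is the distance from the TCP to the fingertips, in mm); z points along the fingers, y is the direction in which the jaws open and shut (so a half turn about z gives the same grasp; the last joint's range is limited). The gripper opens to 88 mm and grips with 3 to 60 N. Pads are 20 mm wide; open, the fingers measure 115 mm over their backs; the gripper's body (75 mm by 178 mm) begins 61 mm behind the grasp point.
Start: joints at [-1.366, 0.423, 1.63, -0, 1.089, -0.019], TCP at [138.73, -609.393, 404.675] pointing down, gripper open.
Joint ranges: [-3, 3], [-0.9, 2.11], [0.09, 2.58], [-1.31, 4.45], [0.11, 2.69], [-2.54, 2.54]. Speed limits (rad/s): [2.39, 2.39, 3.01, 3.14, 3.14, 3.14].

INTERFACE

Orientations are given as a rotation vector (axis times angle).
In Python, from workcell import ctrl gives the robot as it stands.
- The arm moves only by the tool jog_arm, never from a script. Its argument "steps" is a list that holds one entry, the list of rows, each a list of 7 numbers: the shift along the tool's x, y, z in m, then the turn, a rotation vector about the tool's x, y, z in degrees, then the gripper's target within -1 to 1 (shut at 1, half-way at 0, fully open at -1). A call has 1 to 20 rows; each row shifts and turns the commanded pose from where the row before left it, along the tool's axes as they then stand; what a row does not reach is not made up. A row lasts 1/12 s, in which the tool goes at most 41.7 mm and 7.16 degrees, less where a joint would pass 70% of its speed; a pose out of reach is approached as far as the arm can. A call is refused whole if a number of a shift passes 0.0417 or a number of a turn 7.16, either way. A call with a gripper value outside its range is refused whole. The fingers move at their own pace and stop on an object; the grip force is fixed at half the most. Time passes only in rows, so rows that do not move let the fingers close. It gives the time, the measured TCP pose, the force and the opening at its end, in the units of the state.
- ctrl.get_obs(): the state, without advancing time (a new reading comes with each control period).
- ctrl.get_image(name): name is "side" or "top"; returns the picture (400x640x3 uint8, red, green, blue); there is no depth.
- ctrl.camera_info(name): a dict with "fx", "fy", "cx", "cy" (pixels), "dist" ([k1, k2, p1, p2, k3] as OpenCV has them; the pictures are not rectified), "origin" and "attitude" of the camera in the world. Camera axes: x right, y down, z forward; pixel columns grow to the right and rows downward; lengths in mm; the calibration is good to about 2 mm. A picture is of the moment at which its call begins. camera_info takes no time and is no camera call.
- ctrl.close_job(): hands the job in, once; it reports no verdict.
Trained networks look in the newest picture that a camera, given by its name, has taken for a name from the list of things; names that differ only in an ending like _2 or _b are one class to them, and where a whole thing is asked for, a point or a joint stands for the part that bears it (a point fixed in the world has none). Each returns a list of dicts, best first, with "p" (0 to 1); they miss things now and then, are a little off and sometimes report something else, mostly with a low value. They report only what shows in the picture. A call takes as long as a camera call. They do not tell look-alikes from the thing itself.
- ctrl.look_for(thing, camera): "bbox" ([left, top, right, bottom] in pixels, round what is visible of it).
- ctrl.trace(thing, camera): "pixels" (400x640 bool, what is visible of it) and "bbox" ([left, top, right, bottom] in pixels, round what is visible of it).
- ctrl.landmark_of(thing, camera): "uv" ([column, row] in pixels: a listed point, or the origin of a listed thing).
The state is a dict: "t": time; "qpos": joint angles; "qvel": joint speeds; "joint_torque": joint torques, N m; "ee_pos": TCP position; "orientation": TCP orientation; "ft_force": force on the tool from outside, world axes, zero at the start; "moment": the same for the moment, N m; "width": finger opening in mm.
Only numpy, scipy, OpenCV 4.12 (cv2) and the standard library are available. Lean on these libraries where they do the work, as an engineer would, in place of code of your own. Each camera call takes 0.05 s, during which the arm holds its last target.

## Working session

There is one attempt and no reset: what is moved stays moved. The work goes in short steps, Python scripts to look and compute and a tool call to move; the robot and the scene stay as the last step left them, time stands still between calls to the robot, and variables do not carry over. Pictures are saved under pics/ and viewed, and the job is handed in when it is done.

Besides the shell and the picture viewer there is one more tool, called after "Emit:" as a command line: name --argument value ..., lists and objects as JSON in quotes. jog_arm: Moves the arm, as the interface text tells. Its arguments: {"type":"object","properties":{"steps":{"type":"array"}},"required":["steps"]}

```bash
mkdir -p pics; ls; cat > h.py <<'E'
import numpy as np, cv2
from scipy.spatial.transform import Rotation as R
from workcell import ctrl
E
python3 - <<'E'
from h import *
o=ctrl.get_obs();print({k:np.round(v,3) for k,v in o.items()})
for n in("side","top"):
    print(n,ctrl.camera_info(n))
    im=ctrl.get_image(n);cv2.imwrite(f"pics/{n}0.png",im[:,:,::-1])
    for t in("lock","dial_grip","shackle_bow","eye","chest"):
        r=ctrl.landmark_of(t,n);print(t,[(np.round(d["uv"],1),round(d["p"],2)) for d in r])
E
```

```text
pics
{'t': np.float64(0.0), 'qpos': array([-1.366,  0.424,  1.631, -0.   ,  1.089, -0.019]), 'qvel': array([-0.001, -0.001,  0.   , -0.   , -0.001, -0.001]), 'joint_torque': array([-3.0000e-03, -5.4463e+01, -2.7367e+01,  6.4000e-02,  2.3000e-02,
       -0.0000e+00]), 'ee_pos': array([ 138.662, -609.133,  403.916]), 'orientation': array([-3.12 , -0.351,  0.   ]), 'ft_force': array([ 0.002, -0.139, -0.906]), 'moment': array([ 0.01 , -0.07 ,  0.003]), 'width': np.float64(87.929)}
side {'fx': 495.7784402301221, 'fy': 495.7784402301221, 'cx': 331.21801456580636, 'cy': 207.91877340605507, 'dist': array([-0.13701747,  0.        ,  0.        ,  0.        ,  0.        ]), 'origin': array([ 230.85575848,  774.25621   , 1168.96585583]), 'attitude': array([-0.5273739 ,  2.81476269, -0.99469488])}
lock [(array([387.1, 251.1]), 0.97), (array([320.7, 229.8]), 0.95), (array([399.6, 145.5]), 0.68), (array([366.2, 291.5]), 0.59), (array([359. , 339.7]), 0.56)]
dial_grip [(array([358. , 332.8]), 0.7), (array([370. , 284.2]), 0.59), (array([390.4, 243.5]), 0.53), (array([321.5, 218.5]), 0.49)]
shackle_b
[... 263 characters left out ...]
'fy': 415.8797745874085, 'cx': 310.7770111527676, 'cy': 203.2967559200824, 'dist': array([-0.05788372,  0.        ,  0.        ,  0.        ,  0.        ]), 'origin': array([ 3.22129371e+02, -5.22807132e-01,  1.53597726e+03]), 'attitude': array([-2.12667926,  2.16191135, -0.15740531])}
lock [(array([272.6, 254.1]), 0.73), (array([237.4, 259.5]), 0.7), (array([293.3, 206.3]), 0.51), (array([314.6, 255.8]), 0.5)]
dial_grip [(array([296. , 207.9]), 0.64), (array([316.8, 256.6]), 0.55), (array([237.4, 265.2]), 0.52)]
shackle_bow [(array([279.3, 208.8]), 0.55), (array([266.5, 266.1]), 0.53), (array([300.5, 255.8]), 0.47), (array([229.9, 270.9]), 0.38)]
eye []
chest [(array([298.9, 192.4]), 0.78)]
```

View pics/side0.png

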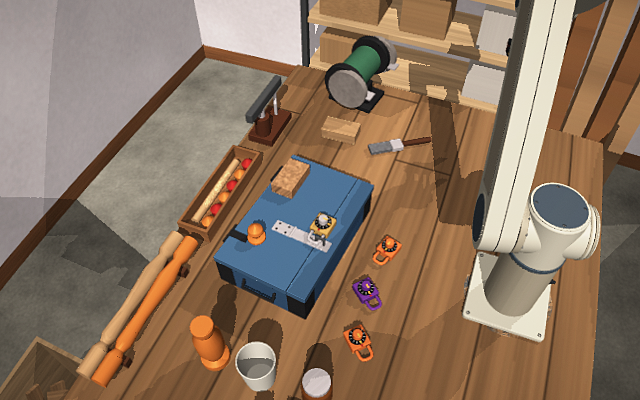

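View pics/top0.png

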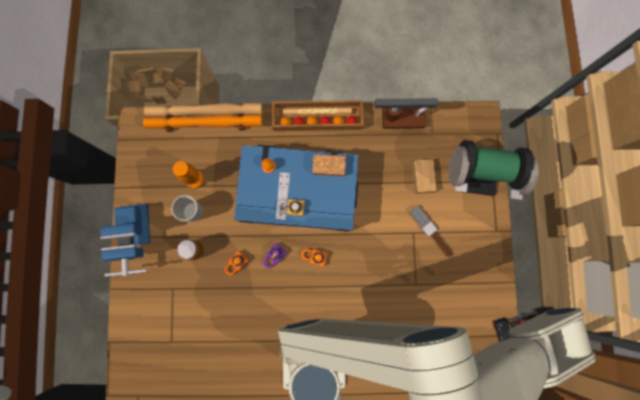

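```bash
python3 - <<'E'
import cv2
a=cv2.imread("pics/side0.png")[180:380,250:450]
b=cv2.imread("pics/top0.png")[170:300,210:340]
cv2.imwrite("pics/c1.png",cv2.resize(a,(600,600),interpolation=cv2.INTER_CUBIC))
cv2.imwrite("pics/c2.png",cv2.resize(b,(600,600),interpolation=cv2.INTER_CUBIC))
E
```

```text
(no output)
```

View pics/c1.png

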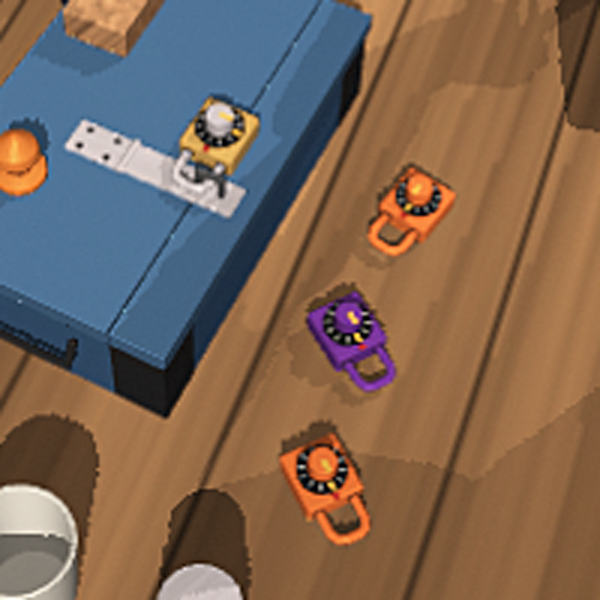

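View pics/c2.png

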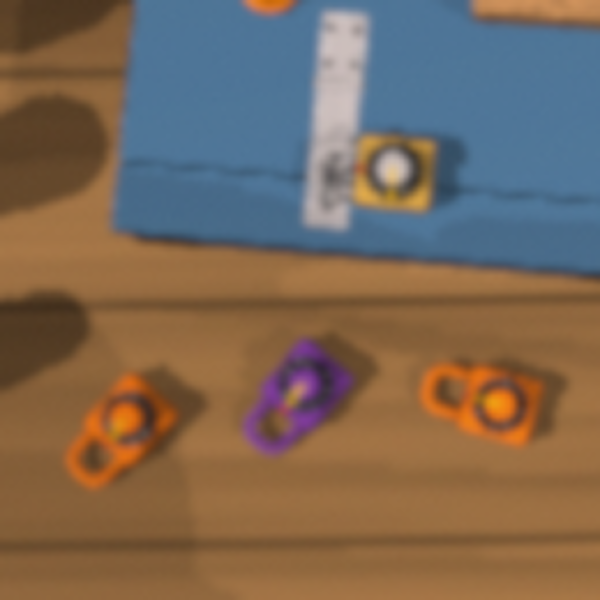

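Candidates for the lock: the brass one on the lid at side (321,227) / top (295,207), orange ones at side (387,249) and (358,341), and a purple one at side (367,291). I choose the brass lock, since it is the only one on the lid and in the hasp. The crop shows its red index towards the hasp (+y, image left in top) and its yellow mark roughly 90° anticlockwise of that. Next I'll measure it.

```bash
cat >> h.py <<'E'
def cam(n):
    c=ctrl.camera_info(n);K=np.array([[c["fx"],0,c["cx"]],[0,c["fy"],c["cy"]],[0,0,1]])
    return K,np.array(c["dist"]),np.array(c["origin"]),R.from_rotvec(c["attitude"]).as_matrix()
def ray(n,uv):
    K,d,o,A=cam(n);p=cv2.undistortPoints(np.array([[uv]],float),K,d)[0,0]
    return o,A@np.array([p[0],p[1],1])
def onz(n,uv,z):
    o,r=ray(n,uv);return (o+r*(z-o[2])/r[2])
def proj(n,P):
    K,d,o,A=cam(n);P=np.atleast_2d(P).astype(float)
    return cv2.projectPoints((P-o)@A,np.zeros(3),np.zeros(3),K,d)[0][:,0]
def tri(uvs):
    M=np.zeros((3,3));b=np.zeros(3)
    for n,uv in uvs.items():
        o,r=ray(n,uv);r=r/np.linalg.norm(r);Q=np.eye(3)-np.outer(r,r);M+=Q;b+=Q@o
    return np.linalg.solve(M,b)
E
python3 - <<'E'
from h import *
print(R.from_rotvec(ctrl.get_obs()["orientation"]).as_matrix().round(3))
print("tri dial",tri({"side":(321.5,218.5),"top":(296,207.9)}))
for n in("side","top"):
    for t in("lock","dial_grip","eye","shackle_bow"):
        pass
s=cv2.imread("pics/side0.png")[200:260,290:350];t=cv2.imread("pics/top0.png")[180:240,260:320]
cv2.imwrite("pics/z1.png",cv2.resize(s,(600,600),interpolation=cv2.INTER_CUBIC));cv2.imwrite("pics/z2.png",cv2.resize(t,(600,600),interpolation=cv2.INTER_CUBIC))
for n in("side","top"):
    for th in("lock","dial","shackle","sanding_block","finial"):
        for d in ctrl.trace(th,n)[:4]:
            ys,xs=np.nonzero(d["pixels"]);print(n,th,round(d["p"],2),np.round(d["bbox"],1),xs.mean().round(1),ys.mean().round(1),len(xs))
E
```

```text
[[ 0.975  0.222 -0.   ]
 [ 0.222 -0.975  0.   ]
 [-0.    -0.    -1.   ]]
tri dial [517.48027043  49.890741   154.60562212]
side lock 0.96 [355.  277.2 384.5 308.8] 366.9 293.1 532
side lock 0.84 [373.5 237.4 400.9 263.4] 386.9 249.8 473
side lock 0.79 [304.2 216.4 337.6 243.3] 321.3 227.2 531
side lock 0.76 [344.9 322.7 370.2 362.5] 357.2 340.4 544
side dial 0.75 [382.5 234.3 398.4 251.9] 389.1 244.7 174
side dial 0.65 [346.5 328.2 364.4 343.4] 356.8 336.1 204
side dial 0.63 [357.7 278.3 377.4 293.1] 366.1 287.3 207
side dial 0.49 [213.3 155.3 372.2 320.9] 294.9 239.3 13207
side shackle 0.51 [368.  298.1 379.8 309.4] 374.9 304.4 86
side sanding_block 0.64 [275.5 157.6 315.  195.9] 290.7 177.5 922
side finial 0.7 [245.5 225.8 266.9 243.3] 255.4 233.7 340
side finial 0.51 [212.2 156.9 373.6 322.9] 295.0 239.3 13235
top lock 0.78 [275.6 196.3 304.4 215.7] 292.3 207.0 345
top lock 0.76 [262.2 245.1 281.3 272.1] 274.0 255.4 290
top lock 0.7 [222.5 251.2 248.5 273.8] 236.7 262.3 258
top lock 0.52 [300.  252.6 326.3 267.2] 315.5 257.4 260
top dial 0.73 [313.  155.5 347.2 175.4] 328.3 165.2 662
top dial 0.62 [312.6 252.5 323.2 262.2] 317.5 257.4 115
top dial 0.49 [267.7 248.  286.3 256.9] 275.3 253.4 123
top dial 0.43 [290.6 202.2 301.2 215.9] 294.6 207.0 133
top shackle 0.5 [262.9 266.2 276.1 269.9] 269.0 266.2 22
top shackle 0.36 [227.2 266.1 236.6 274.3] 229.8 271.6 28
top sanding_block 0.8 [310.7 155.5 345.8 174.1] 328.3 165.2 658
top finial 0.6 [263.  156.7 275.9 172.1] 267.3 165.4 164
```

View pics/z1.png

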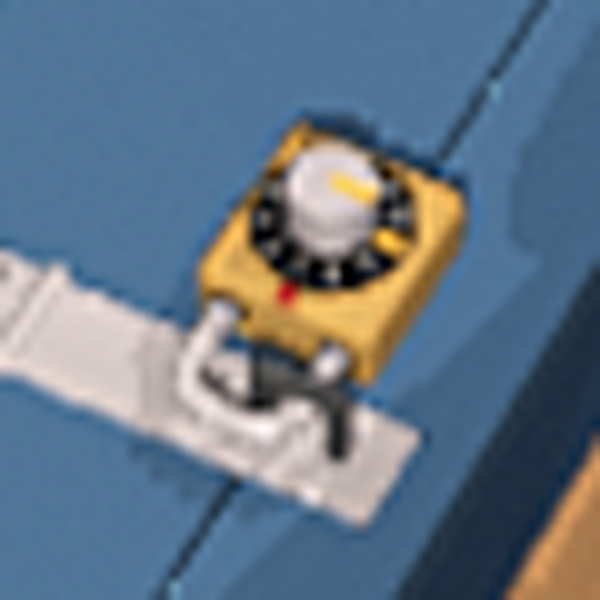

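View pics/z2.png

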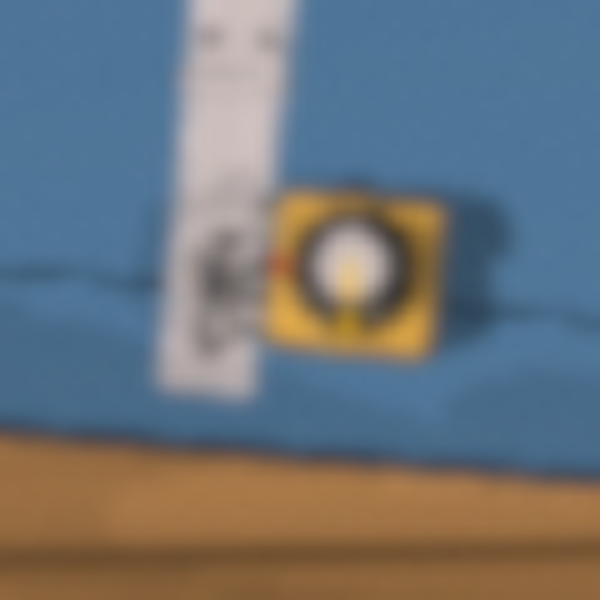

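```bash
cat > fit.py <<'E'
from h import *
from scipy.optimize import least_squares
u=lambda c,ox,oy:((c[0]+.5)/10-.5+ox,(c[1]+.5)/10-.5+oy)
S=[u(c,290,200) for c in[(301,124),(466,186),(372,350),(203,265)]]
T=[u(c,260,180) for c in[(276,188),(446,200),(425,358),(266,342)]]
print("side");[print(onz("side",p,144).round(1)) for p in S]
print("top");[print(onz("top",p,144).round(1)) for p in T]
# knob top, red, yellow tick
print("knob top side",onz("side",u((331,172),290,200),164).round(1),"top",onz("top",u((352,256),260,180),164).round(1))
print("red",onz("side",u((288,293),290,200),144).round(1),onz("top",u((280,265),260,180),144).round(1))
print("yel",onz("side",u((391,240),290,200),148).round(1),onz("top",u((347,322),260,180),148).round(1))
print("line ends",onz("side",u((335,182),290,200),164).round(1),onz("side",u((376,190),290,200),164).round(1))
# strap edges
print("strap end",[onz("top",u(c,260,180),120).round(1) for c in[(155,386),(252,400),(186,0),(297,0)]])
E
python3 fit.py
```

```text
side
[538.1  24.3 144. ]
[490.4  27.7 144. ]
[494.1  85.8 144. ]
[544.4  76.6 144. ]
top
[547.2  78.9 144. ]
[542.1  21.4 144. ]
[488.4  29.2 144. ]
[494.7  82.7 144. ]
knob top side [519.1  50.7 164. ] top [520.6  52.6 164. ]
red [520.7  76.9 144. ] [520.8  77.8 144. ]
yel [501.2  54.1 148. ] [500.5  55.2 148. ]
line ends [517.   53.4 164. ] [506.3  51.9 164. ]
strap end [array([483.1, 122.3, 120. ]), array([477.7,  89.1, 120. ]), array([617.8, 111.1, 120. ]), array([617.1,  72.5, 120. ])]
```

Measurements agree: lock centre ≈ (518,53), yaw ≈ −5.5°. The yellow mark is 90° anticlockwise of red, so the dial is at +1.57. Moving over it now.

Emit:
jog_arm --steps '[[[0.0258,-0.0281,0,0,0,0,-1],[0.0258,-0.0281,0,0,0,0,-1],[0.0258,-0.0281,0,0,0,0,-1],[0.0258,-0.0281,0,0,0,0,-1],[0.0258,-0.0281,0,0,0,0,-1],[0.0258,-0.0281,0,0,0,0,-1],[0.0258,-0.0281,0,0,0,0,-1],[0.0258,-0.0281,0,0,0,0,-1],[0.0258,-0.0281,0,0,0,0,-1],[0.0258,-0.0281,0,0,0,0,-1],[0.0258,-0.0281,0,0,0,0,-1],[0.0258,-0.0281,0,0,0,0,-1],[0.0258,-0.0281,0,0,0,0,-1],[0.0258,-0.0281,0,0,0,0,-1],[0.0258,-0.0281,0,0,0,0,-1],[0.0258,-0.0281,0,0,0,0,-1],[0.0258,-0.0281,0,0,0,0,-1],[0.0258,-0.0281,0,0,0,0,-1],[0.0258,-0.0281,0,0,0,0,-1],[0.0258,-0.0281,0,0,0,0,-1]]]'

```text
t: 2.77
ee_pos: [517.7, 55.1, 404.9]
orientation: [3.122, 0.351, 0.001]
ft_force: [0.7, 0.2, 0.9]
width: 87.8
```

Emit:
jog_arm --steps '[[[0,0,0,0,0,-7.0,-1],[0,0,0,0,0,-7.0,-1],[0,0,0,0,0,-7.0,-1],[0,0,0,0,0,-7.0,-1],[0,0,0,0,0,-7.0,-1],[0,0,0,0,0,-7.0,-1],[0,0,0,0,0,-7.0,-1],[0,0,0,0,0,-7.0,-1],[0,0,0,0,0,-7.0,-1],[0,0,0,0,0,-7.0,-1],[0,0,0,0,0,-7.0,-1],[0,0,0,0,0,-7.0,-1],[0,0,0,0,0,-7.0,-1],[0,0,0,0,0,-7.0,-1],[0,0,0,0,0,-7.0,-1],[0,0,0,0,0,-7.0,-1],[0,0,0,0,0,-7.0,-1],[0,0,0,0,0,-7.0,-1],[0,0,0,0,0,-7.0,-1],[0,0,0,0,0,-7.0,-1]]]'

```text
t: 4.43
ee_pos: [517.1, 53.1, 404.8]
orientation: [0.729, 3.056, 0.0]
ft_force: [0.4, 0.1, 0.4]
width: 87.8
```

Emit:
jog_arm --steps '[[[0,0,0,0,0,-7.0,-1],[0,0,0,0,0,-7.0,-1],[0,0,0,0,0,-7.0,-1],[0,0,0,0,0,0,-1],[0,0,0,0,0,0,-1]]]'

```text
t: 4.85
ee_pos: [517.1, 53.1, 404.7]
orientation: [0.175, 3.137, 0.0]
ft_force: [-0.2, -1.4, 0.4]
width: 87.8
```

```bash
cat >> h.py <<'E'
def st():
    o=ctrl.get_obs();M=R.from_rotvec(o["orientation"]).as_matrix()
    print("t",round(float(o["t"]),2),"pos",o["ee_pos"].round(1),"jawang",np.degrees(np.arctan2(M[1,1],M[0,1])).round(2),"tilt",np.degrees(np.arccos(-M[2,2])).round(2),"q",o["qpos"].round(2),"F",o["ft_force"].round(1),"M",o["moment"].round(2),"w",round(float(o["width"]),1))
    return o,M
def to(xyz):
    o,M=st();d=np.array(xyz)-o["ee_pos"];print("tool shift",(M.T@d).round(1));return
def snap(n,tag,box,k=10):
    im=ctrl.get_image(n)[:,:,::-1];l,t,r,b=box
    cv2.imwrite(f"pics/{tag}.png",cv2.resize(im[t:b,l:r],None,fx=k,fy=k,interpolation=cv2.INTER_CUBIC))
E
python3 -c "
from h import *
to((518.5,52.5,404))
im=ctrl.get_image('side');cv2.imwrite('pics/s1.png',im[:,:,::-1])"
```

```text
t 4.85 pos [517.1  53.1 404.7] jawang 83.61 tilt 0.01 q [ 0.08  0.27  1.86  0.    1.01 -1.38] F [-0.2 -1.4  0.4] M [ 0.05 -0.12 -0.01] w 87.8
tool shift [-1.4 -0.5  0.7]
```

View pics/s1.png

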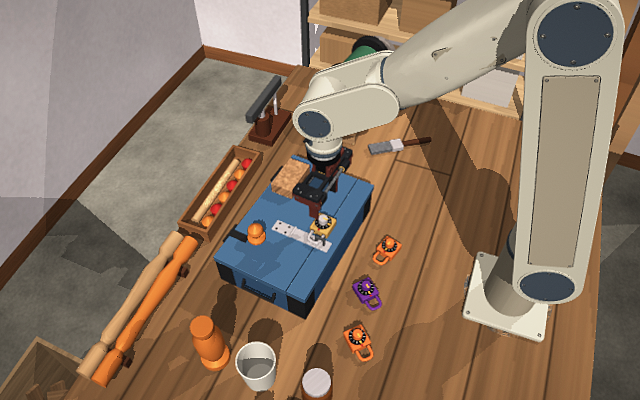

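Emit:
jog_arm --steps '[[[-0.0014,-0.0005,0.018,0,0,0,-1],[0,0,0.018,0,0,0,-1],[0,0,0.018,0,0,0,-1],[0,0,0.009,0,0,0,-1],[0,0,0.008,0,0,0,-1],[0,0,0,0,0,0,-1],[0,0,0,0,0,0,-1]]]'

```text
t: 5.48
ee_pos: [518.7, 52.5, 333.8]
orientation: [-0.171, -3.137, 0.0]
ft_force: [-0.3, -0.1, -0.1]
width: 87.8
```

```bash
python3 -c "
from h import *
st();snap('side','s2',(280,170,360,250),7)"
```

```text
t 5.48 pos [518.7  52.5 333.8] jawang 83.78 tilt 0.01 q [ 0.08  0.37  1.91  0.    0.86 -1.38] F [-0.3 -0.1 -0.1] M [ 0.06 -0.17  0.04] w 87.8
```

View pics/s2.png

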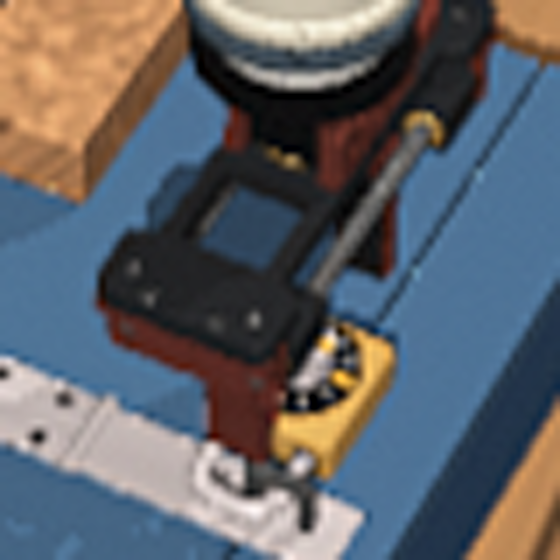

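The fingers straddle the knob, with the near finger above the shackle. Closing.

Emit:
jog_arm --steps '[[[0,0,0,0,0,0,1],[0,0,0,0,0,0,1],[0,0,0,0,0,0,1],[0,0,0,0,0,0,1],[0,0,0,0,0,0,1],[0,0,0,0,0,0,1],[0,0,0,0,0,0,1],[0,0,0,0,0,0,1]]]'

```text
t: 6.2
ee_pos: [518.5, 52.5, 333.7]
orientation: [-0.169, -3.137, -0.0]
ft_force: [-0.3, -0.2, 0.0]
width: 38.3
```

```bash
python3 -c "
from h import *
st();snap('side','s3',(280,170,360,250),7)"
```

```text
t 6.2 pos [518.5  52.5 333.7] jawang 83.82 tilt 0.0 q [ 0.08  0.37  1.91  0.    0.86 -1.38] F [-0.3 -0.2  0. ] M [ 0.01 -0.14 -0.01] w 38.3
```

View pics/s3.png

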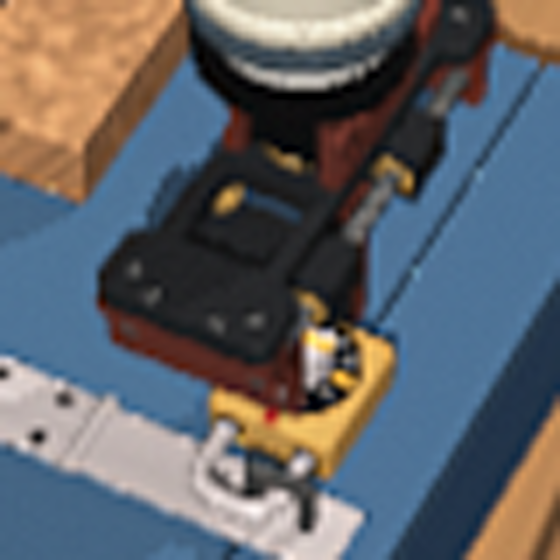

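Emit:
jog_arm --steps '[[[0,0,0,0,0,0,1],[0,0,0,0,0,0,1],[0,0,0,0,0,0,1],[0,0,0,0,0,0,1],[0,0,0,0,0,0,1]]]'

```text
t: 6.67
ee_pos: [518.5, 52.6, 333.6]
orientation: [-0.169, -3.137, -0.0]
ft_force: [0.8, 1.0, -0.4]
width: 23.1
```

Emit:
jog_arm --steps '[[[0,0,0,0,0,0,1],[0,0,0,0,0,0,1]]]'

```text
t: 6.83
ee_pos: [518.5, 52.6, 333.7]
orientation: [0.169, 3.137, 0.0]
ft_force: [0.1, 3.1, -0.5]
width: 23.2
```

```bash
python3 -c "
from h import *
st();snap('side','s4',(280,170,360,250),7);snap('top','t4',(250,160,330,240),7)"
```

```text
t 6.83 pos [518.5  52.6 333.7] jawang 83.82 tilt 0.01 q [ 0.08  0.37  1.91  0.    0.86 -1.38] F [ 0.1  3.1 -0.5] M [ 0.5  -0.24 -0.  ] w 23.2
```

View pics/s4.png

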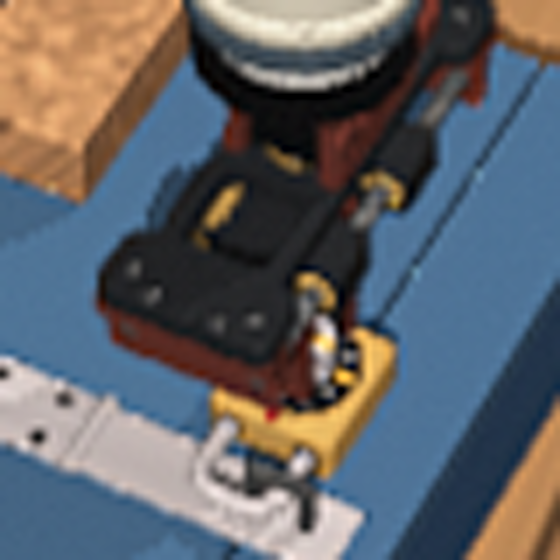

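Emit:
jog_arm --steps '[[[0,0,0,0,0,5,1],[0,0,0,0,0,5,1],[0,0,0,0,0,5,1],[0,0,0,0,0,5,1],[0,0,0,0,0,5,1],[0,0,0,0,0,5,1],[0,0,0,0,0,0,1]]]'

```text
t: 7.52
ee_pos: [517.7, 52.3, 333.6]
orientation: [-0.978, -2.983, 0.002]
ft_force: [-4.7, 0.1, 4.4]
width: 23.3
```

```bash
python3 -c "
from h import *
st();snap('side','s5',(280,170,360,250),7)"
```

```text
t 7.52 pos [517.7  52.3 333.6] jawang 53.69 tilt 0.16 q [ 0.08  0.37  1.91 -0.    0.86 -0.86] F [-4.7  0.1  4.4] M [-0.04  0.79  0.28] w 23.3
```

View pics/s5.png

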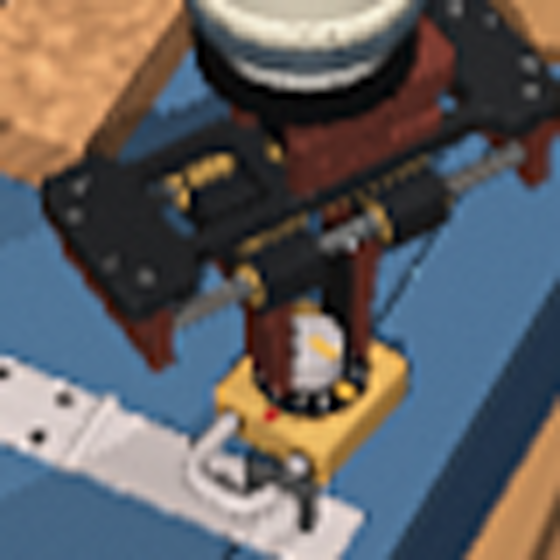

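The dial is turning (yellow has moved toward the index) and the body has barely followed. Continuing.

Emit:
jog_arm --steps '[[[0,0,0,0,0,5,1],[0,0,0,0,0,5,1],[0,0,0,0,0,5,1],[0,0,0,0,0,5,1],[0,0,0,0,0,5,1],[0,0,0,0,0,5,1],[0,0,0,0,0,5,1],[0,0,0,0,0,5,1],[0,0,0,0,0,5,1],[0,0,0,0,0,5,1],[0,0,0,0,0,5,1],[0,0,0,0,0,5,1],[0,0,0,0,0,0,1]]]'

```text
t: 8.65
ee_pos: [516.6, 51.8, 333.3]
orientation: [-2.336, -2.096, 0.01]
ft_force: [-10.6, -3.4, 8.1]
width: 23.2
```

```bash
python3 -c "
from h import *
st();snap('side','s6',(280,170,360,250),7)"
```

```text
t 8.65 pos [516.6  51.8 333.3] jawang -6.21 tilt 0.39 q [ 0.08  0.37  1.91 -0.    0.86  0.19] F [-10.6  -3.4   8.1] M [-0.66  1.76  0.29] w 23.2
```

View pics/s6.png

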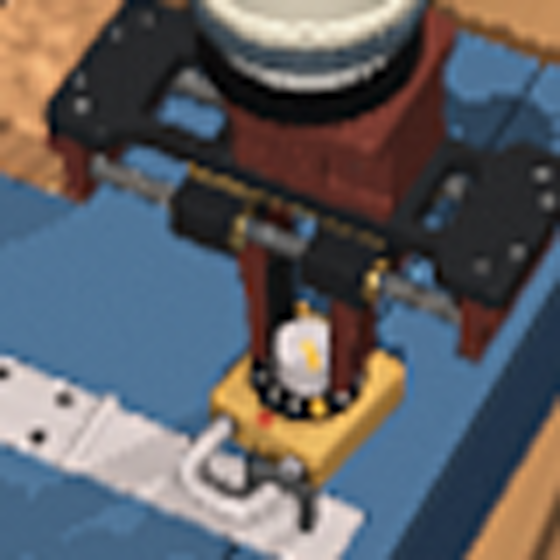

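Yellow is still clear of the red, so the grip slipped or sits off-centre. Releasing and looking again.

Emit:
jog_arm --steps '[[[0,0,0,0,0,0,0],[0,0,0,0,0,0,0],[0,0,0,0,0,0,0],[0,0,0,0,0,0,0],[0,0,0,0,0,0,0]]]'

```text
t: 9.12
ee_pos: [518.8, 52.5, 333.8]
orientation: [2.337, 2.099, 0.001]
ft_force: [0.3, 0.2, 0.2]
width: 44.1
```

```bash
python3 -c "
from h import *
st();snap('side','s7',(290,195,350,255),10);snap('top','t7',(260,180,320,240),10)"
```

```text
t 9.12 pos [518.8  52.5 333.8] jawang -6.14 tilt 0.05 q [ 0.08  0.37  1.91 -0.    0.86  0.19] F [0.3 0.2 0.2] M [-0.05 -0.11  0.03] w 44.1
```

View pics/s7.png

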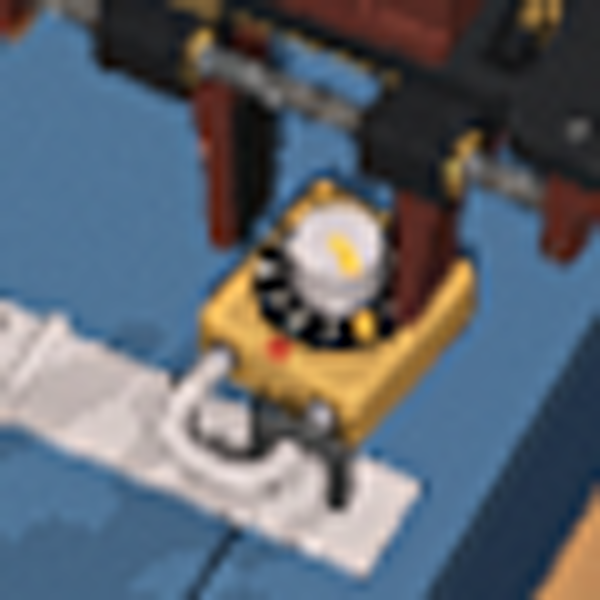

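View pics/t7.png

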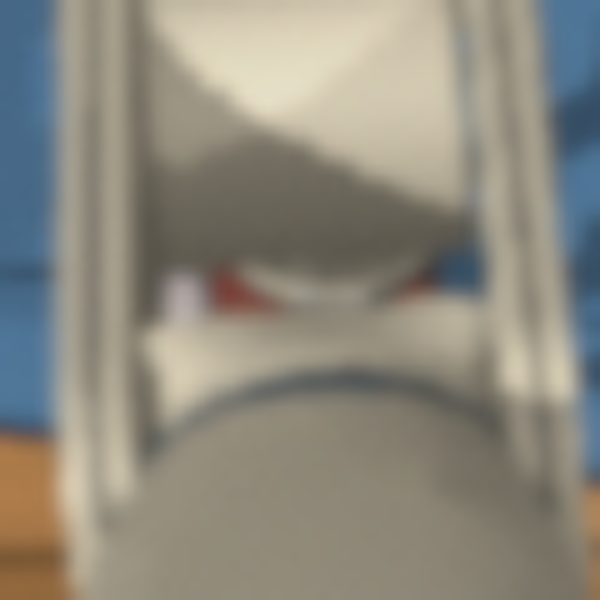

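```bash
python3 - <<'E'
from h import *
u=lambda c:((c[0]+.5)/10-.5+290,(c[1]+.5)/10-.5+195)
for nm,c,z in[("corner",(322,178),144),("corner R",(472,268),144),("corner bot",(350,408),144),("corner L",(203,320),144),("red",(278,347),144),("yel",(366,322),148),("w",(330,335),148),("w",(295,322),148),("knobtop",(336,240),164),("line1",(336,240),164),("line2",(353,268),164)]:
    print(nm,onz("side",u(c),z).round(1))
E
```

```text
corner [532.5  23.6 144. ]
corner R [485.2  36.9 144. ]
corner bot [498.4  90.1 144. ]
corner L [543.8  78.1 144. ]
red [522.6  79.  144. ]
yel [503.4  66.1 148. ]
w [510.5  73.3 148. ]
w [520.4  72.7 148. ]
knobtop [515.8  55.7 164. ]
line1 [515.8  55.7 164. ]
line2 [508.5  62.4 164. ]
```

```bash
python3 -c "
from h import *
print(ctrl.tip_reach);to((516.5,56.3,334.5))"
```

```text
182.0
t 9.22 pos [518.7  52.5 333.7] jawang -6.16 tilt 0.02 q [ 0.08  0.37  1.91 -0.    0.86  0.19] F [0.  1.  0.5] M [-0.04 -0.1   0.03] w 43.8
tool shift [ 3.6 -2.6 -0.8]
```

Dial now at +60° and the lock is yawed about −13°, with its knob about 4 mm further in +y. I'll recentre, grip again and go one click at a time.

Emit:
jog_arm --steps '[[[0.0036,-0.0026,-0.001,0,0,0,0],[0,0,0,0,0,-7,0],[0,0,0,0,0,-7,0],[0,0,0,0,0,-7,0],[0,0,0,0,0,-7,0],[0,0,0,0,0,0,0],[0,0,0,0,0,0,1],[0,0,0,0,0,0,1],[0,0,0,0,0,0,1],[0,0,0,0,0,0,1],[0,0,0,0,0,0,1],[0,0,0,0,0,0,1],[0,0,0,0,0,0,1]]]'

```text
t: 10.3
ee_pos: [516.2, 56.3, 334.7]
orientation: [-1.761, -2.601, 0.0]
ft_force: [-0.1, 0.4, -0.1]
width: 23.1
```

```bash
python3 -c "
from h import *
st();snap('side','s8',(290,195,350,255),10)"
```

```text
t 10.3 pos [516.2  56.3 334.7] jawang 21.79 tilt 0.01 q [ 0.09  0.37  1.91  0.    0.86 -0.29] F [-0.1  0.4 -0.1] M [-0.04 -0.02 -0.  ] w 23.1
```

View pics/s8.png

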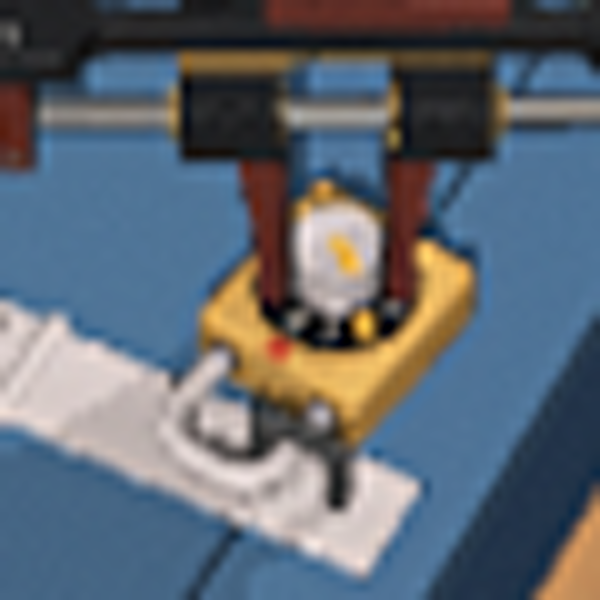

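Emit:
jog_arm --steps '[[[0,0,0,0,0,4,1],[0,0,0,0,0,4,1],[0,0,0,0,0,4,1],[0,0,0,0,0,4,1],[0,0,0,0,0,4,1],[0,0,0,0,0,4,1],[0,0,0,0,0,4,1],[0,0,0,0,0,4,1],[0,0,0,0,0,0,1]]]'

```text
t: 11.1
ee_pos: [515.3, 56.0, 334.5]
orientation: [-2.412, -2.01, 0.005]
ft_force: [-3.5, -1.6, 4.5]
width: 23.2
```

```bash
python3 -c "
from h import *
st();snap('side','s9',(290,195,350,255),10)"
```

```text
t 11.1 pos [515.3  56.  334.5] jawang -10.39 tilt 0.2 q [ 0.09  0.37  1.92 -0.    0.86  0.27] F [-3.5 -1.6  4.5] M [-0.26  0.81  0.02] w 23.2
```

View pics/s9.png

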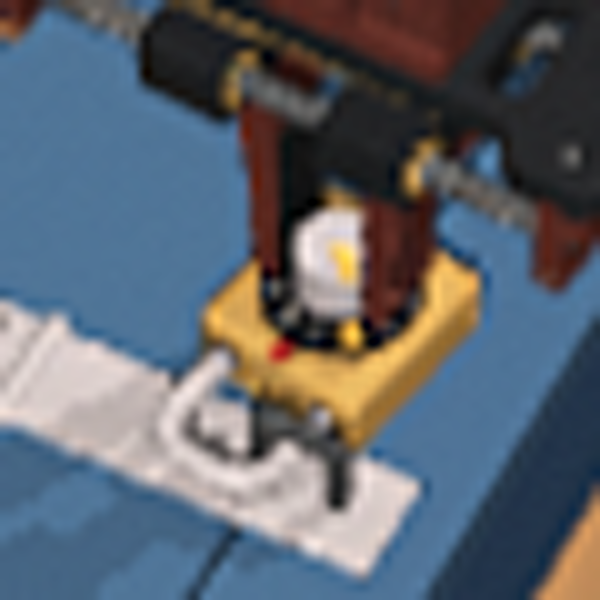

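```bash
python3 - <<'E'
from h import *
u=lambda c:((c[0]+.5)/10-.5+290,(c[1]+.5)/10-.5+195)
for nm,c,z in[("corner R",(478,285),144),("corner bot",(355,410),144),("corner L",(206,325),144),("red",(282,350),144),("yel",(352,332),148),("knobtop",(338,245),164),("line2",(352,262),164)]:
    print(nm,onz("side",u(c),z).round(1))
E
```

```text
corner R [481.8  41.6 144. ]
corner bot [497.   90.2 144. ]
corner L [542.4  79.3 144. ]
red [521.3  79.5 144. ]
yel [505.6  70.4 148. ]
knobtop [514.7  57.  164. ]
line2 [509.4  60.7 164. ]
```

The dial is at about 49°, so the grip creeps under the click torque. I'll keep turning, but faster.

Emit:
jog_arm --steps '[[[0,0,0,0,0,7,1],[0,0,0,0,0,7,1],[0,0,0,0,0,7,1],[0,0,0,0,0,0,1]]]'

```text
t: 11.48
ee_pos: [515.6, 56.3, 334.5]
orientation: [-2.739, -1.537, 0.003]
ft_force: [-4.9, -0.2, 4.5]
width: 23.3
```

```bash
python3 -c "
from h import *
st();snap('side','s10',(290,195,350,255),10)"
```

```text
t 11.48 pos [515.6  56.3 334.5] jawang -31.4 tilt 0.13 q [ 0.09  0.37  1.92 -0.    0.86  0.63] F [-4.9 -0.2  4.5] M [-0.04  0.88  0.18] w 23.3
```

View pics/s10.png

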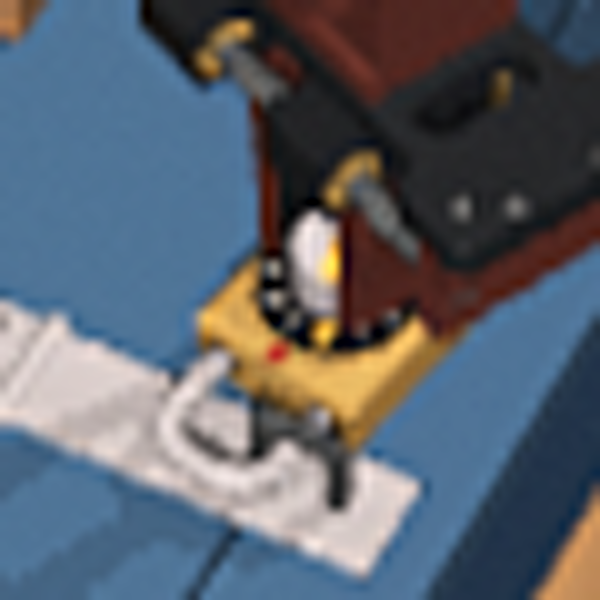

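One click done: yellow is now one tick from the index. Continuing.

Emit:
jog_arm --steps '[[[0,0,0,0,0,7,1],[0,0,0,0,0,7,1],[0,0,0,0,0,7,1],[0,0,0,0,0,7,1],[0,0,0,0,0,7,1],[0,0,0,0,0,0,1]]]'

```text
t: 12.03
ee_pos: [515.7, 56.8, 334.5]
orientation: [-3.073, -0.646, 0.003]
ft_force: [-5.2, 2.8, 3.5]
width: 23.2
```

```bash
python3 -c "
from h import *
st();snap('side','s11',(290,195,350,255),10)"
```

```text
t 12.03 pos [515.7  56.8 334.5] jawang -66.27 tilt 0.12 q [0.09 0.37 1.92 0.   0.86 1.24] F [-5.2  2.8  3.5] M [0.56 0.97 0.23] w 23.2
```

View pics/s11.png

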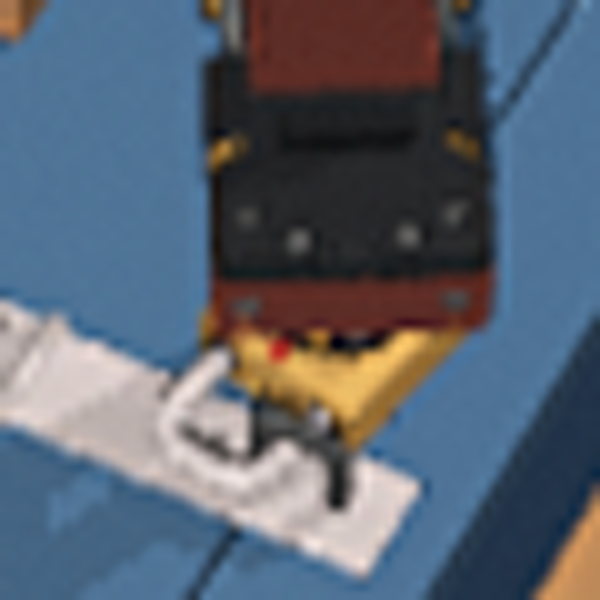

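Emit:
jog_arm --steps '[[[0,0,0,0,0,0,0],[0,0,0,0,0,0,0],[0,0,0,0,0,0,0],[0,0,0,0,0,0,0],[0,0,0,0,0,-7,0],[0,0,0,0,0,-7,0],[0,0,0,0,0,-7,0],[0,0,0,0,0,-7,0],[0,0,0,0,0,-7,0],[0,0,0,0,0,-7,0],[0,0,0,0,0,-7,0],[0,0,0,0,0,0,0]]]'

```text
t: 13.08
ee_pos: [516.5, 56.2, 334.7]
orientation: [2.523, 1.871, 0.001]
ft_force: [-0.3, 0.4, -0.1]
width: 43.6
```

```bash
python3 -c "
from h import *
st();snap('side','s12',(290,195,350,255),10)"
```

```text
t 13.08 pos [516.5  56.2 334.7] jawang -16.89 tilt 0.03 q [ 0.09  0.37  1.91 -0.    0.86  0.38] F [-0.3  0.4 -0.1] M [-0.08 -0.04 -0.04] w 43.6
```

View pics/s12.png

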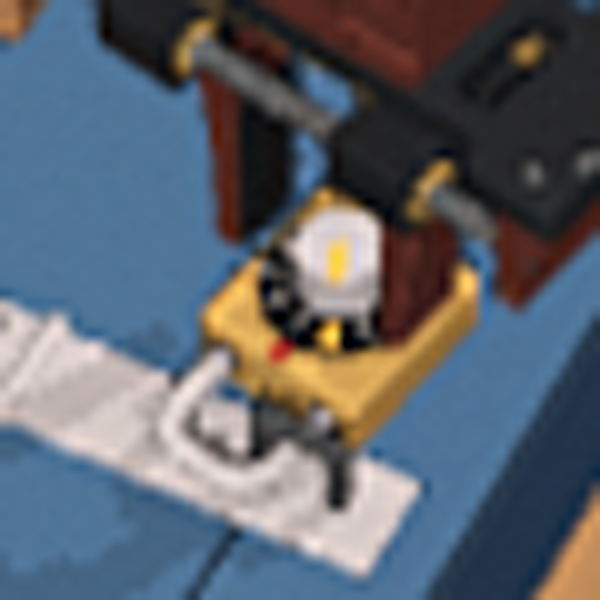

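At +30°. One more click to go; regripping 2 mm lower.

Emit:
jog_arm --steps '[[[0,0,0,0,0,-7,0],[0,0,0,0,0,-7,0],[0,0,0,0,0,-7,0],[0,0,0,0,0,-7,0],[0,0,0,0,0,-7,0],[0,0,0,0,0,-7,0],[0,0,0.002,0,0,-7,0],[0,0,0,0,0,0,1],[0,0,0,0,0,0,1],[0,0,0,0,0,0,1],[0,0,0,0,0,0,1],[0,0,0,0,0,0,1],[0,0,0,0,0,0,1],[0,0,0,0,0,0,1]]]'

```text
t: 14.3
ee_pos: [516.2, 56.2, 332.7]
orientation: [-1.528, -2.745, 0.0]
ft_force: [-1.4, -0.6, 1.5]
width: 23.7
```

Emit:
jog_arm --steps '[[[0,0,0,0,0,7,1],[0,0,0,0,0,7,1],[0,0,0,0,0,7,1],[0,0,0,0,0,7,1],[0,0,0,0,0,7,1],[0,0,0,0,0,7,1],[0,0,0,0,0,7,1]]]'

```text
t: 14.88
ee_pos: [515.0, 56.3, 332.4]
orientation: [-2.533, -1.855, 0.005]
ft_force: [-2.7, -0.1, 1.9]
width: 23.6
```

```bash
python3 -c "
from h import *
st();snap('side','s13',(290,195,350,255),10)"
```

```text
t 14.88 pos [515.   56.3 332.4] jawang -17.56 tilt 0.23 q [0.09 0.37 1.92 0.   0.86 0.39] F [-2.7 -0.1  1.9] M [-0.03  0.6   0.02] w 23.6
```

View pics/s13.png

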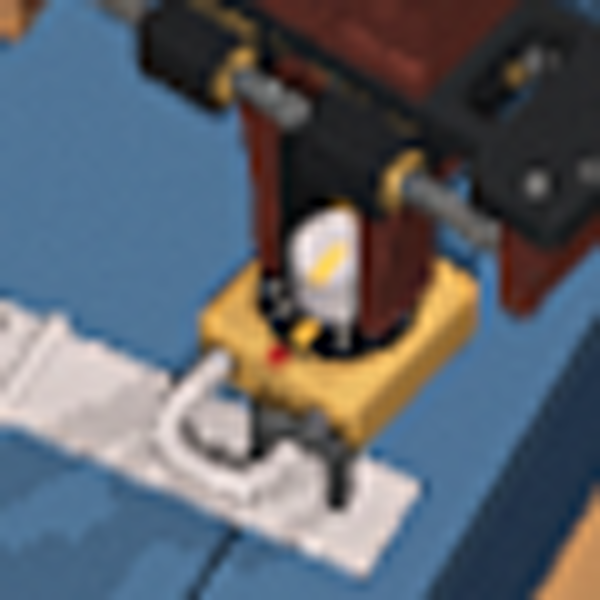

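Emit:
jog_arm --steps '[[[0,0,0,0,0,7,1],[0,0,0,0,0,4,1],[0,0,0,0,0,0,0],[0,0,0,0,0,0,0],[0,0,0,0,0,0,0],[0,0,0,0,0,0,0],[0,0,0,0,0,0,0]]]'

```text
t: 15.52
ee_pos: [516.5, 56.3, 332.8]
orientation: [2.694, 1.616, 0.001]
ft_force: [-0.1, 0.0, -0.4]
width: 43.7
```

```bash
python3 -c "
from h import *
st();snap('side','s14',(290,195,350,255),10)"
```

```text
t 15.52 pos [516.5  56.3 332.8] jawang -28.1 tilt 0.03 q [0.09 0.37 1.92 0.   0.85 0.58] F [-0.1  0.  -0.4] M [-0.09  0.    0.07] w 43.7
```

View pics/s14.png

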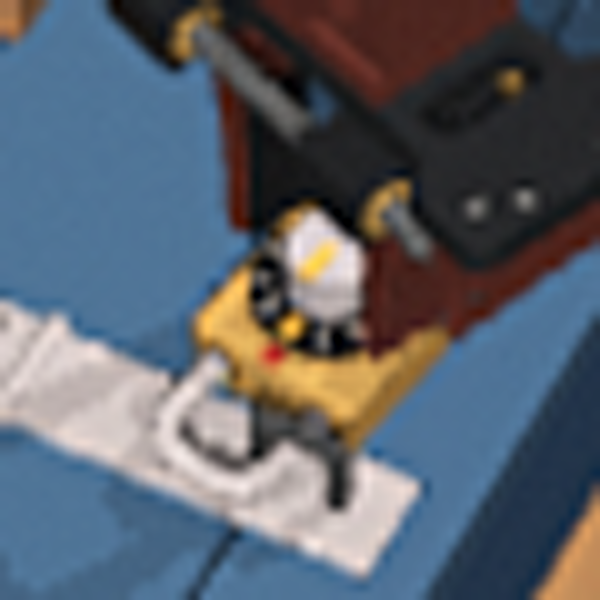

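The yellow mark at (290,328) is in line with the red at (275,354), so the dial is home. Raising and opening to measure the body for the next grasp.

Emit:
jog_arm --steps '[[[0,0,-0.03,0,0,-5,-1],[0,0,-0.04,0,0,-5,-1],[0,0,-0.04,0,0,-5,-1],[0,0,0,0,0,0,-1],[0,0,0,0,0,0,-1],[0,0,0,0,0,0,-1]]]'

```text
t: 16.07
ee_pos: [515.9, 56.3, 442.4]
orientation: [-2.462, -1.951, 0.0]
ft_force: [0.7, 0.2, -0.3]
width: 80.6
```

```bash
python3 -c "
from h import *
st();snap('side','s15',(290,195,350,255),10)"
```

```text
t 16.07 pos [515.9  56.3 442.4] jawang -13.2 tilt 0.0 q [0.09 0.22 1.83 0.   1.09 0.32] F [ 0.7  0.2 -0.3] M [-0.01 -0.15 -0.02] w 80.6
```

View pics/s15.png

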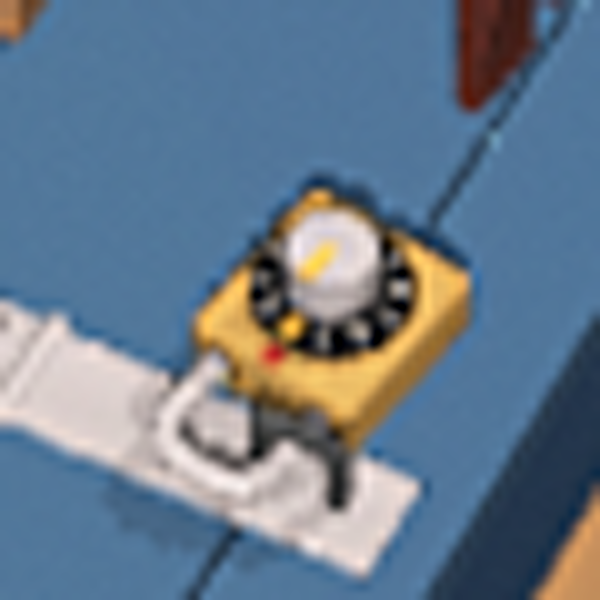

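```bash
python3 - <<'E'
from h import *
from scipy.optimize import least_squares
u=lambda c,oy=195:((c[0]+.5)/10-.5+290,(c[1]+.5)/10-.5+oy)
B=[(-26,-28),(-26,28),(26,28),(26,-28)]
def fit(cs,oy,extra):
    pts=np.array([u(c,oy) for c in cs]+[u(c,oy) for c in extra])
    def f(p):
        c,s=np.cos(p[2]),np.sin(p[2]);Q=lambda b,z:(p[0]+c*b[0]-s*b[1],p[1]+s*b[0]+c*b[1],z)
        P=[Q(b,144) for b in ((26,-28),(-26,-28),(-26,28),(26,28))]+[Q((0,0),164),Q((0,24.5),144)]
        return (proj("side",P)-pts).ravel()
    r=least_squares(f,[517,54,-.1]);print(r.x[:2].round(1),np.degrees(r.x[2]).round(1),r.fun.round(2));return
fit([(301,124),(466,186),(372,350),(203,265)],200,[(331,172),(288,293)])
fit([(317,184),(472,272),(350,410),(196,322)],195,[(334,240),(274,352)])
for nm,c,z in[("yel",(292,325),148),("l1",(332,246),164),("l2",(304,272),164)]: print(nm,onz("side",u(c),z).round(1))
E
```

```text
[517.4  52.9] -6.4 [-0.4  -0.81  0.67  0.3   0.11 -0.7  -0.87  0.15  0.33  0.83  0.16  0.18]
[515.7  57.8] -14.2 [-0.16 -0.58  0.56 -0.19  0.18  0.27 -0.82 -0.53 -0.09  0.62  0.33  0.34]
yel [520.7  73.9 148. ]
l1 [516.   57.8 164. ]
l2 [519.6  68.2 164. ]
```

Home confirmed: yellow within about 4° of the index direction, and it sits in a notch. Lock at about (516,57.5), yaw −14°. Lowering over the body with the jaws along lock x.

Emit:
jog_arm --steps '[[[0.0042,0,0.02,0,0,1,-1],[0,0,0.03,0,0,0,-1],[0,0,0.03,0,0,0,-1],[0,0,0.025,0,0,0,-1],[0,0,0.015,0,0,0,-1],[0,0,0.01,0,0,0,-1],[0,0,0.007,0,0,0,-1],[0,0,0,0,0,0,-1],[0,0,0,0,0,0,-1]]]'

```text
t: 16.87
ee_pos: [517.3, 60.4, 305.6]
orientation: [-2.478, -1.93, 0.001]
ft_force: [0.7, -0.1, -0.5]
width: 88.0
```

```bash
python3 -c "
from h import *
st();snap('side','s16',(280,185,360,255),8)"
```

```text
t 16.87 pos [517.3  60.4 305.6] jawang -14.18 tilt 0.03 q [ 0.09  0.42  1.93 -0.    0.8   0.34] F [ 0.7 -0.1 -0.5] M [-0.   -0.02 -0.01] w 88.0
```

View pics/s16.png

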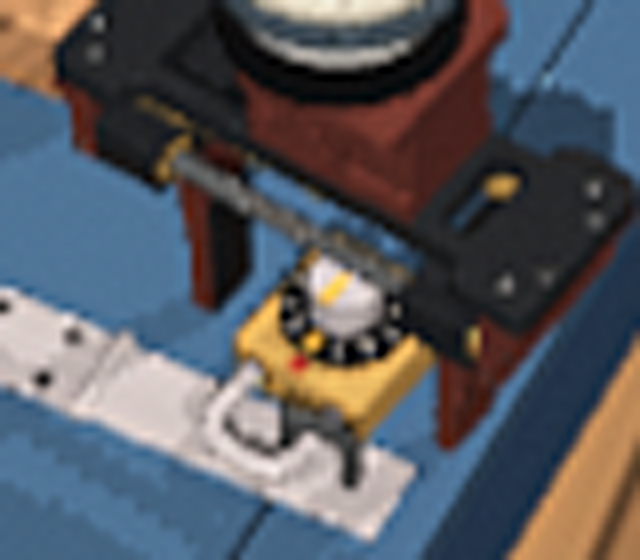

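Emit:
jog_arm --steps '[[[0,0,0,0,0,0,1],[0,0,0,0,0,0,1],[0,0,0,0,0,0,1],[0,0,0,0,0,0,1],[0,0,0,0,0,0,1],[0,0,0,0,0,0,1],[0,0,0,0,0,0,1],[0,0,0,0,0,0,1],[0,0,0,0,0,0,1]]]'

```text
t: 17.67
ee_pos: [517.3, 60.4, 305.9]
orientation: [2.479, 1.93, 0.0]
ft_force: [-0.9, -0.7, 4.4]
width: 51.8
```

```bash
python3 -c "
from h import *
st();snap('side','s17',(280,185,360,255),8)"
```

```text
t 17.67 pos [517.3  60.4 305.9] jawang -14.18 tilt 0.01 q [0.09 0.42 1.93 0.   0.8  0.34] F [-0.9 -0.7  4.4] M [-0.06  0.18  0.01] w 51.8
```

View pics/s17.png

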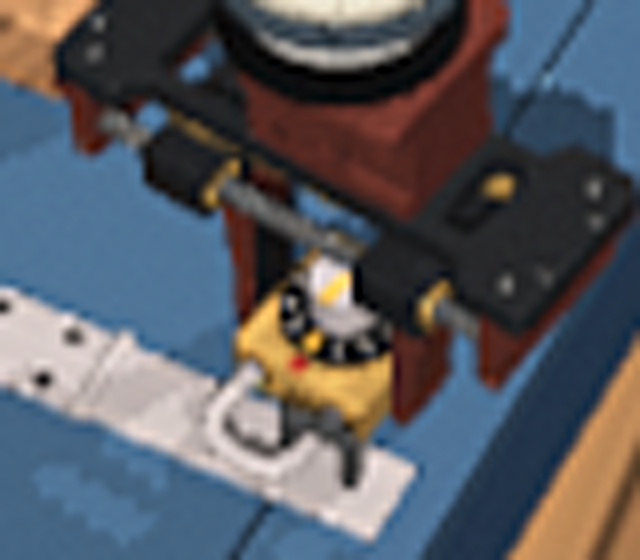

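Gripped at 51.8 mm. Straightening the lock to the box axes and lifting it 1.5 mm.

Emit:
jog_arm --steps '[[[0.0015,0.0004,-0.0015,0,0,-2.9,1],[0.0014,0.0004,0,0,0,-2.9,1],[0,0,0,0,0,-2.9,1],[0,0,0,0,0,0,1],[0,0,0,0,0,0,1]]]'

```text
t: 18.13
ee_pos: [518.3, 63.0, 306.5]
orientation: [-2.326, -2.111, 0.002]
ft_force: [0.4, 0.3, -4.3]
width: 52.0
```

```bash
python3 -c "
from h import *
st();snap('side','s18',(280,185,360,255),8)"
```

```text
t 18.13 pos [518.3  63.  306.5] jawang -5.56 tilt 0.09 q [ 0.1   0.42  1.92 -0.    0.8   0.2 ] F [ 0.4  0.3 -4.3] M [-0.06 -0.13  0.03] w 52.0
```

View pics/s18.png

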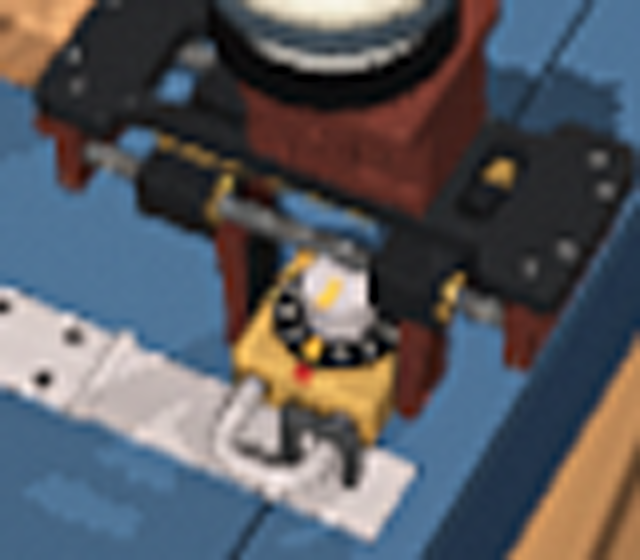

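The lock hangs free (weight −4.3 N, no side force) and the dial is still home. Pulling along lock −y.

Emit:
jog_arm --steps '[[[-0.005,0,0,0,0,0,1],[-0.005,0,0,0,0,0,1],[-0.003,0,0,0,0,0,1],[-0.003,0,0,0,0,0,1],[0,0,0,0,0,0,1]]]'

```text
t: 18.6
ee_pos: [517.0, 46.6, 307.1]
orientation: [-2.326, -2.112, 0.0]
ft_force: [-0.6, 0.3, -5.0]
width: 51.7
```

Emit:
jog_arm --steps '[[[-0.003,0,0,0,0,0,1],[-0.003,0,0,0,0,0,1],[0,0,0,0,0,0,1]]]'

```text
t: 18.85
ee_pos: [516.5, 40.8, 307.2]
orientation: [-2.325, -2.112, 0.0]
ft_force: [-0.8, 0.9, -4.5]
width: 51.9
```

```bash
python3 -c "
from h import *
st();snap('side','s19',(280,185,360,255),8)"
```

```text
t 18.85 pos [516.5  40.8 307.2] jawang -5.49 tilt 0.01 q [ 0.06  0.41  1.93 -0.    0.8   0.15] F [-0.8  0.9 -4.5] M [ 0.1  -0.03  0.03] w 51.9
```

View pics/s19.png

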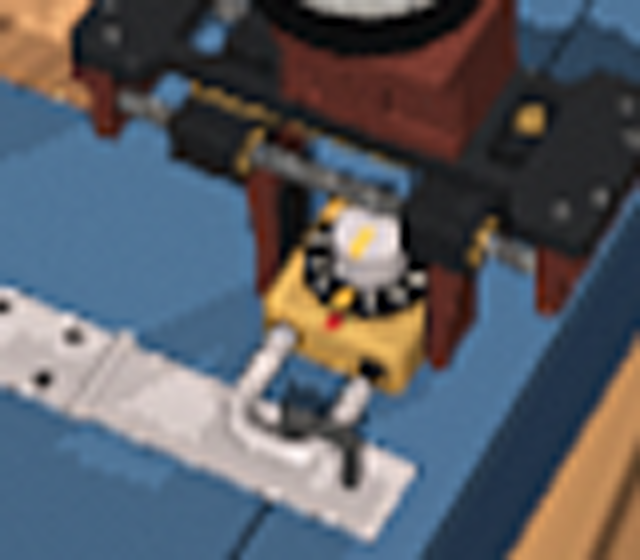

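The shackle is drawing out; the short leg's end is just leaving the body at about (365,375). Continuing to the stop.

Emit:
jog_arm --steps '[[[-0.003,0,0,0,0,0,1],[-0.003,0,0,0,0,0,1],[0,0,0,0,0,0,1]]]'

```text
t: 19.15
ee_pos: [515.9, 34.8, 307.2]
orientation: [-2.325, -2.113, 0.0]
ft_force: [-0.4, 1.0, -4.6]
width: 52.0
```

Emit:
jog_arm --steps '[[[-0.002,0,0,0,0,0,1],[-0.002,0,0,0,0,0,1],[0,0,0,0,0,0,1]]]'

```text
t: 19.4
ee_pos: [515.6, 31.7, 307.1]
orientation: [-2.325, -2.111, -0.002]
ft_force: [-0.6, 9.1, -6.4]
width: 52.0
```

```bash
python3 -c "
from h import *
st();snap('side','s20',(280,185,360,255),8)"
```

```text
t 19.4 pos [515.6  31.7 307.1] jawang -5.53 tilt 0.11 q [0.04 0.41 1.94 0.   0.8  0.13] F [-0.6  9.1 -6.4] M [1.47 0.03 0.05] w 52.0
```

View pics/s20.png

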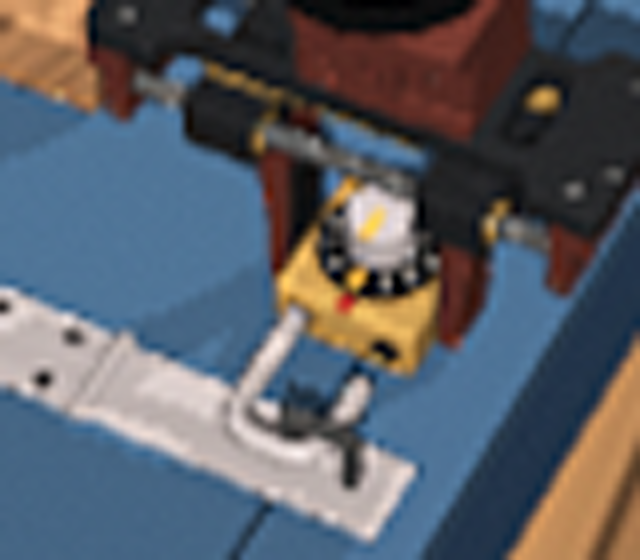

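The stop is reached (9 N) and the shackle is fully out, with its short leg's end clear of the body. Now sliding the lock +y so the eye comes into the gap.

Emit:
jog_arm --steps '[[[0.003,0,0,0,0,0,1],[0.005,0,0,0,0,0,1],[0.005,0,0,0,0,0,1],[0.005,0,0,0,0,0,1],[0.005,0,0,0,0,0,1],[0,0,0,0,0,0,1]]]'

```text
t: 19.95
ee_pos: [518.0, 55.0, 307.2]
orientation: [2.324, 2.114, 0.001]
ft_force: [0.0, 0.4, -5.0]
width: 51.8
```

```bash
python3 -c "
from h import *
st();snap('side','s21',(280,185,360,255),8)"
```

```text
t 19.95 pos [518.   55.  307.2] jawang -5.44 tilt 0.02 q [0.08 0.41 1.93 0.   0.8  0.18] F [ 0.   0.4 -5. ] M [-0.08 -0.1  -0.03] w 51.8
```

View pics/s21.png

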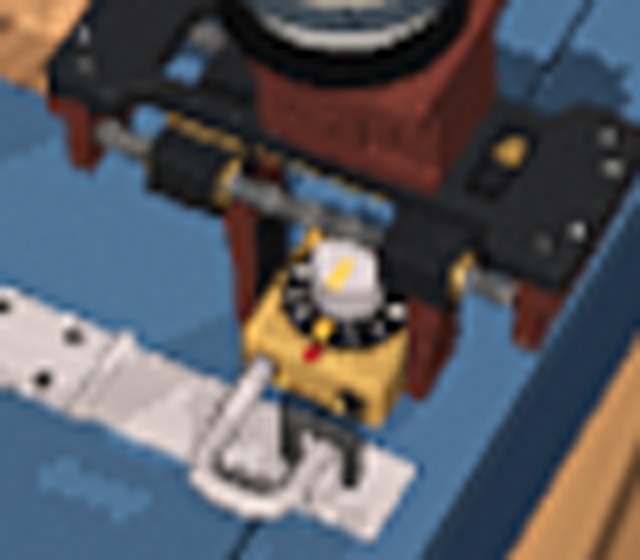

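Emit:
jog_arm --steps '[[[0.004,0,0,0,0,0,1],[0.004,0,0,0,0,0,1],[0.003,0,0,0,0,0,1],[0.002,0,0,0,0,0,1],[0,0,0,0,0,0,1],[0,0,0,0,0,0,1]]]'

```text
t: 20.5
ee_pos: [519.0, 67.2, 307.2]
orientation: [2.325, 2.113, -0.0]
ft_force: [-0.6, -0.3, -4.7]
width: 51.8
```

```bash
python3 -c "
from h import *
st();snap('side','s22',(300,210,350,260),12)"
```

```text
t 20.5 pos [519.   67.2 307.2] jawang -5.46 tilt 0.0 q [ 0.11  0.42  1.92 -0.    0.8   0.2 ] F [-0.6 -0.3 -4.7] M [-0.09 -0.1   0.06] w 51.8
```

View pics/s22.png

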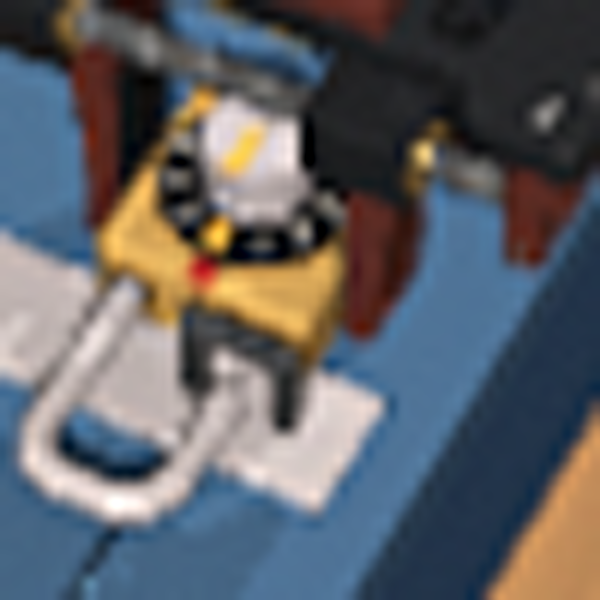

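The leg's end is seen at (235,380), in front of the eye. By travel the eye is at about 36 mm in the 28–42 gap. 1 mm more, then a slow test lift.

Emit:
jog_arm --steps '[[[0.001,0,0,0,0,0,1],[0,0,-0.002,0,0,0,1],[0,0,-0.003,0,0,0,1],[0,0,-0.003,0,0,0,1],[0,0,0,0,0,0,1]]]'

```text
t: 20.97
ee_pos: [519.4, 68.0, 316.0]
orientation: [2.325, 2.112, 0.002]
ft_force: [0.1, -0.2, -4.9]
width: 51.7
```

Emit:
jog_arm --steps '[[[0,0,-0.003,0,0,0,1],[0,0,-0.003,0,0,0,1],[0,0,-0.003,0,0,0,1],[0,0,0,0,0,0,1]]]'

```text
t: 21.3
ee_pos: [519.4, 68.0, 324.9]
orientation: [2.325, 2.112, 0.001]
ft_force: [1.1, -0.1, -5.0]
width: 52.0
```

```bash
python3 -c "
from h import *
st();snap('side','s23',(300,200,350,250),12)"
```

```text
t 21.3 pos [519.4  68.  324.9] jawang -5.48 tilt 0.06 q [0.11 0.39 1.91 0.   0.84 0.2 ] F [ 1.1 -0.1 -5. ] M [-0.07 -0.04 -0.  ] w 52.0
```

View pics/s23.png

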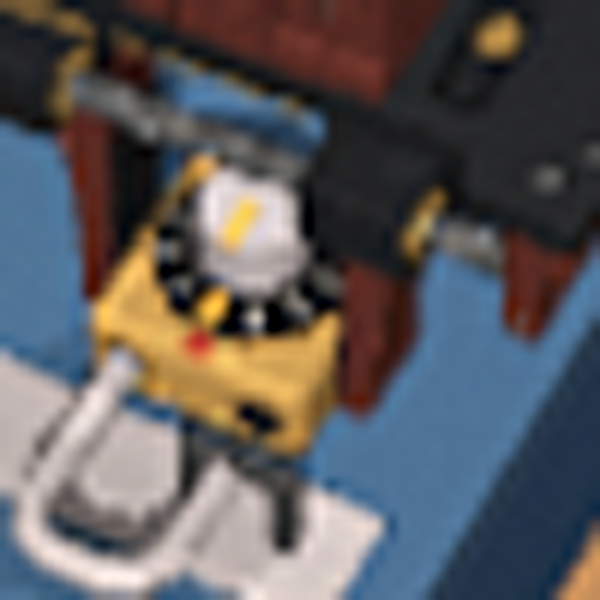

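The lock has risen 19 mm with no force beyond its weight, so the leg is clear of the eye. Lifting to height.

Emit:
jog_arm --steps '[[[0,0,-0.005,0,0,0,1],[0,0,-0.01,0,0,0,1],[0,0,-0.015,0,0,0,1],[0,0,-0.015,0,0,0,1],[0,0,-0.015,0,0,0,1],[0,0,-0.015,0,0,0,1],[0,0,-0.015,0,0,0,1],[0,0,-0.015,0,0,0,1],[0,0,-0.01,0,0,0,1],[0,0,-0.005,0,0,0,1],[0,0,0,0,0,0,1],[0,0,0,0,0,0,1],[0,0,0,0,0,0,1],[0,0,0,0,0,0,1],[0,0,0,0,0,0,1],[0,0,0,0,0,0,1]]]'

```text
t: 22.68
ee_pos: [519.1, 68.0, 443.6]
orientation: [-2.325, -2.112, 0.001]
ft_force: [0.1, -0.4, -3.7]
width: 51.7
```

```bash
python3 -c "
from h import *
st();im=ctrl.get_image('side')[:,:,::-1];cv2.imwrite('pics/s24f.png',im);snap('side','s24',(270,160,350,250),6)"
```

```text
t 22.68 pos [519.1  68.  443.6] jawang -5.48 tilt 0.06 q [0.11 0.23 1.82 0.   1.1  0.2 ] F [ 0.1 -0.4 -3.7] M [-0.09 -0.09  0.01] w 51.7
```

View pics/s24.png

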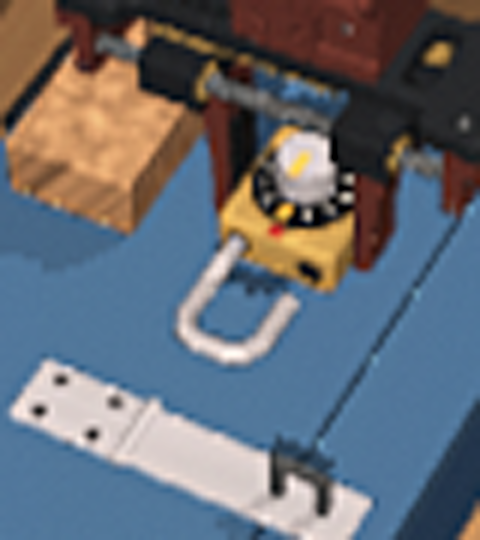

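View pics/s24f.png

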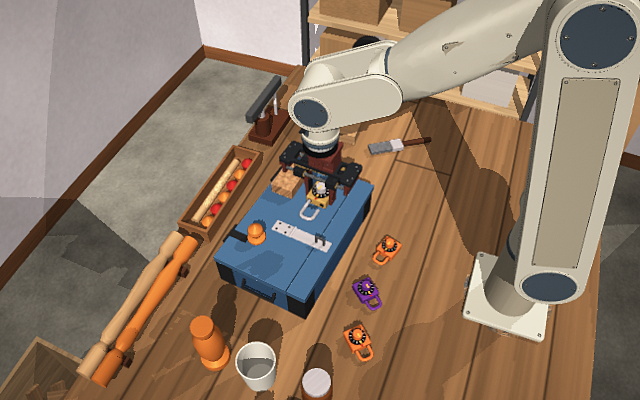

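The crop shows the open padlock held level, dial up, with its shackle well out (short leg's end free at (293,300)). The hasp eye stands empty at (300,480), and the other things are where they were. The underside is at about 258 mm, which is 138 mm above the lid. Handing in.

```bash
python3 -c "
from h import *
print(ctrl.close_job());st()"
```

```text
the job is handed in; nothing more can be done
None
the job is handed in; nothing more can be done
```

I turned the brass padlock's dial clockwise from +90° to the red index. I then pulled the lock body back until the shackle reached its stop, slid the eye out through the gap and lifted the lock clear. I handed the job in at about 23 s with the lock still held; no verdict is reported.

**Dial:** the yellow mark lined up with the red index before the pull, within about 4° of picture measurement. It stayed there through the pull and lift.

**Shackle:** the pull ended in a 9 N rise at the stop. Afterwards the pictures showed the short leg's end clear of the body. I judged the 20 mm travel from the stop and the pictures, since the joint itself isn't measured.

**Removal:** the lift showed no force beyond the lock's weight (4–5 N), so nothing was forced.

**Final pose:** the lock was still in the gripper at 51.7 mm opening, level and dial up. Its underside was about 138 mm above the lid, worked out from the arm's rise since the grasp.

**Other things:** those visible in the last side picture looked unmoved. I compared by eye, and the arm hid the offcut and part of the sanding block. I didn't recheck the top camera at the end.

**What went wrong:** the fingers slipped on the knob, so the first 90° turn gave only one click. It took two regrips to get home. That also swung the lock about 9° in the hasp, which I straightened before pulling.

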